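Check the balance, then peel off and present a weighing tray

TASK

We are about to weigh out glaze colour: first check the balance by gently standing the steel check weight upright, centred inside the ring on its sprung pan, and leave it there. Then take the top weighing tray by its upright corner tab and peel it off the stack it is stuck to: raise the tab corner clearly first while the opposite corner still sits in the stack, and leave the trays below where they are. Finish while still holding the tray by its tab, still, right way up and about level, centred over the rubber filling mat and at least a hand's breadth (100 mm) above it; leave the bowl, jar and brush alone.

Things in the scene. Friction and masses are not known exactly. Their poses are not given: they have to be found in the camera images.
- weight: steel check weight, 0.5 kg, upright cylinder 40 mm diameter and 42 mm high with a neck and a 22 mm knob on top, 61 mm high in all; origin at the centre of its underside
- pan_top (a point): centre of the flat upper face of the balance's round steel pan (120 mm diameter, 4 mm thick, no rim; a 62 mm dark ring is engraved round the centre); the face is 64 mm above the work surface when unloaded. The grey balance below is 170 by 150 mm and fixed; it stands left or right of the tray stack, the filling mat on the other side
- pan (a joint): how far the sprung pan is pressed down, m: 0 unloaded, about 0.0045 under the check weight, end stop at 0.014; spring 1000 N/m, damped
- tray: top weighing tray, white plastic, about 0.12 kg, nested in the stack: floor 130 (x) by 90 (y) mm, walls leaning outwards, rim flange 163 by 123 mm, 20.5 mm deep in all; origin at the centre of its underside, z up, its underside 40 mm above the work surface at the start. The grip tab stands on its -x -y corner
- tab (a point): middle of the tab, an upright fin 10 mm thick, 26 mm long, 24 mm high, standing on the rim flange (20.5 to 44.5 mm above the tray's underside); its length points along the diagonal to the tray's centre, 97 mm away. This point lies -77.5 mm in x, -58.5 mm in y and +32.5 mm in z from the tray's origin
- near_corner (a point): underside of the rim flange at the tab corner, 18 mm above the tray's underside. The tray below squeezes the rim edge with four springy upright lugs (14 mm wide, 3 mm thick, on the long sides 45 mm either side of the middle, top about flush with the rim, 2 N each): some 3 to 4 N upwards at the tab frees them one after another, once risen about 4 mm
- far_corner (a point): underside of the rim flange at the corner diagonally across from the tab, 18 mm above the tray's underside, 102 mm from its centre. Peeling, the tray tilts about the far corner of its floor, 79 mm from its centre on the same diagonal
- stack: the five trays below, stuck together into one loose piece of about 1.2 kg, same outline, 52.5 mm high to its upper rim; origin at the centre of its underside on the work surface, axes as the tray's. The top tray's underside sits 40 mm above this origin, so its rim corners at 58 mm
- mat: black rubber filling mat, 200 by 160 by 3 mm, fixed flat on the work surface; origin at the centre of its underside
- bowl: bystander: white bisque bowl, 96 mm diameter, 50 mm high; origin under its centre
- jar: bystander: white jar with a grey lid, 64 mm diameter, 85 mm high; origin under its centre
- brush: bystander: glaze brush lying flat, 170 mm long
Mind the look-alikes: they are no part of the job. There is more than one size of the weight; the one meant has the size given above.

How it is judged:
On the way, in this order (a step that is already met when the one before it is completed fails the run):
1. the check weight stands upright and centred on the pan, let go (horizontal distance between weight and pan_top below 0.012 m and angle between weight's own z axis and vertical below 0.1 rad and value of joint pan above 0.003 m and contact force between the fingers and weight below 0.05 N and linear speed of weight below 0.02 m/s), for 0.2 s.
2. the tab corner of the top tray is raised more than 10 mm while the opposite corner has risen less than 4 mm (z of near_corner in the frame of stack above 0.068 m and z of far_corner in the frame of stack below 0.062 m), for 0.05 s.
At the end, for the whole second after the job is handed in: Weight upright, released, on the pan within 12 mm of its centre. Fingers still hold the tray by its tab, at rest, underside 93 mm or more above the work surface, centre within 50 mm of the mat's, within 0.3 rad of level, touching nothing else. Lower trays flat, within 30 mm of their start (all of step 1 and height (world z) of tray above 0.093 m and horizontal distance between tray and mat below 0.05 m and angle between tray's own z axis and vertical below 0.3 rad and height (world z) of tab above 0.1 m and height (world z) of far_corner above 0.08 m and horizontal distance between tab and the grasp point below 0.03 m and contact force between the fingers and tray above 1 N and linear speed of tray below 0.03 m/s and contact force between tray and stack below 0.05 N and contact force between tray and weight below 0.05 N and distance of stack from where it was at the start of the episode below 0.03 m and angle between stack's own z axis and vertical below 0.05 rad); the arm keeps its last pose, push and grip.
It fails at once if the trays below are dragged, lifted or tipped (distance of stack from where it was at the start of the episode above 0.03 m or angle between stack's own z axis and vertical above 0.15 rad).
It fails at once if the balance pan is slammed or pressed almost to its stop (value of joint pan above 0.0125 m).
It fails at once if the bowl, jar or brush is disturbed (distance of any of bowl, jar, brush from where it was at the start of the episode above 0.03 m).
It also fails if it takes over 61 s, if anything falls off the work surface, if the arm or the gripper's body presses on something with over 40 N, if the wrist force passes 120 N, or if a joint passes its speed limit or range.

ROBOT

A 6-joint arm with a two-finger parallel gripper is mounted at the origin on the work surface. World frame = base frame: x ahead of the robot, y to its left, z up, the work surface at z = 0. Lengths are in m, angles in rad, forces in N, time in s.
With the tool pointing down it reaches from about 0.35 to 0.85 m from the base axis. Payload 8.1 kg.
Tool frame: the origin (TCP) lies at the very end of the fingers, on their centre line; the grasp point (between the pads) lies 19 mm behind it; z points along the fingers, y is the line along which they close (so a half turn about z gives the same grasp; the last joint's range is limited). The gripper opens to 93 mm and grips with 3 to 60 N. Pads are 15 mm wide; open, the fingers measure 128 mm over their backs; the gripper's body (75 mm by 188 mm) begins 65 mm behind the grasp point.
Start: joints at [-1.289, 0.13, 1.488, -0, 1.523, -0.085], TCP at [0.215, -0.56, 0.219] pointing down, gripper open.
Joint ranges: [-2.96, 2.96], [-0.89, 2.26], [0.02, 2.5], [-1.34, 4.48], [0, 2.73], [-2.66, 2.66]. Speed limits (rad/s): [2.39, 2.39, 2.79, 3.14, 3.14, 3.14].

INTERFACE

Orientations are given as a rotation vector (axis times angle).
In Python, from plant import robot gives the robot as it stands.
- The arm moves only by the tool play_rows, never from a script. Its argument "deltas" is one flat list of numbers, 5 for each row, row after row: the shift along the tool's x, y, z in mm, then the turn about the tool's z in degrees, then the finger opening in mm, from 0 to 93. A call has 1 to 10 rows; each row shifts and turns the commanded pose from where the row before left it, along the tool's axes as they then stand; what a row does not reach is not made up. A row lasts 1/12 s, in which the tool goes at most 41.7 mm and 7.16 degrees, less where a joint would pass 70% of its speed; a pose out of reach is approached as far as the arm can. A call with a gripper value outside its range is refused whole. The fingers move at their own pace and stop on an object; "newtons" is the grip in N (left out, the last holds). Time passes only in rows, so rows that do not move let the fingers close. It gives the time, the measured TCP pose, the force, the opening and the grip force at its end, in the units of the state.
- robot.read_state(): the state, without advancing time (a new reading comes with each control period).
- robot.read_camera(name): name is "side" or "top" or "wrist"; returns a dict with "pixels" (384x512x3 uint8, blue, green, red), "mtx" (3x3 intrinsics, pixels), "D" ([k1, k2, p1, p2, k3] as OpenCV has them; the pictures are not rectified), "eye" and "rotation" of the camera in the world. Camera axes: x right, y up, looking along -z (the intrinsics and any distortion apply to the point x, -y, -z); pixel columns grow to the right and rows downward; lengths in m; the calibration is good to about 2 mm. A picture is of the moment at which its call begins. There is no depth.
- robot.close_job(): hands the job in; it is judged then, once.
The state is a dict: "t": time; "q": joint angles; "dq": joint speeds; "joint_torque": joint torques, N m; "tool_pos": TCP position; "orientation": TCP orientation; "force": force on the tool from outside, world axes, zero at the start; "wrist_torque": the same for the moment, N m; "opening": finger opening in m; "gripper_force": force on a finger pad.
Only numpy, scipy, OpenCV 4.12 (cv2) and the standard library are available. Lean on these libraries where they do the work, as an engineer would, in place of code of your own. Each camera call takes 0.05 s, during which the arm holds its last target. There are 200 camera calls.

## Working session

There is one attempt and no reset: what is moved stays moved. The work goes in short steps, Python scripts to look and compute and a tool call to move; the robot and the scene stay as the last step left them, time stands still between calls to the robot, and variables do not carry over. Pictures are saved under pics/ and viewed, at most 10 in all, crops included, and the job is handed in when it is done.

Besides the shell and the picture viewer there is one more tool, called after "Request:" as name(argument=value, ...) on one line, values as JSON. play_rows: Moves the arm, as the interface text tells. Its arguments: {"type":"object","properties":{"deltas":{"type":"array"},"newtons":{"type":"number"}},"required":["deltas"]}

```bash
mkdir -p pics
cat > h.py <<'E'
import numpy as np, cv2
from plant import robot
from scipy.spatial.transform import Rotation as R
def rot(c):
    r=np.array(c["rotation"],float)
    return r if r.shape==(3,3) else R.from_rotvec(r).as_matrix()
def ray(c,u,v):
    p=cv2.undistortPoints(np.array([[[u,v]]],float),np.array(c["mtx"],float),np.array(c["D"],float))[0,0]
    return np.array(c["eye"]),rot(c)@np.array([p[0],-p[1],-1.])
def onz(c,u,v,z):
    e,d=ray(c,u,v); return e+d*(z-e[2])/d[2]
E
python3 - <<'E'
from h import *
import pickle
C={}
for n in("top","side"):
    c=robot.read_camera(n); C[n]=c
    cv2.imwrite(f"pics/{n}0.png",np.array(c["pixels"])); print(n,c["mtx"],c["D"],c["eye"],np.array(c["rotation"]).shape)
pickle.dump(C,open("c0.pkl","wb")); print(robot.read_state())
E
```

```text
top [[358.24165429   0.         253.898302  ]
 [  0.         358.24165429 190.66271146]
 [  0.           0.           1.        ]] [-0.01159604  0.          0.          0.          0.        ] [ 0.51710626 -0.01066552  0.99933101] (3,)
side [[381.74890368   0.         262.6773025 ]
 [  0.         381.74890368 196.11502142]
 [  0.           0.           1.        ]] [0.02303118 0.         0.         0.         0.        ] [ 0.27815209 -0.6626449   0.53643872] (3,)
{'t': 0.1, 'q': array([-1.28941252e+00,  1.31067854e-01,  1.48920768e+00,  3.00072537e-05,
        1.52299548e+00, -8.54198284e-02]), 'dq': array([ 0.00027753, -0.0023956 , -0.00239478, -0.0021823 ,  0.00111911,
       -0.0017944 ]), 'joint_torque': array([ 1.56072249e-03, -5.61340821e+01, -4.93096089e+01,  7.70392525e-02,
        2.91462574e-02, -4.40628526e-05]), 'tool_pos': array([ 0.21505351, -0.55957084,  0.21768249]), 'orientation': array([-3.08726015e+00, -5.72641763e-01,  2.10937558e-04]), 'force': array([-0.93297134,  0.62008107, -1.03957302]), 'wrist_torque': array([-0.03139042,  0.00982331,  0.03525755]), 'gripper_force': 0.0, 'opening': 0.09303433400435529}
```

View pics/top0.png

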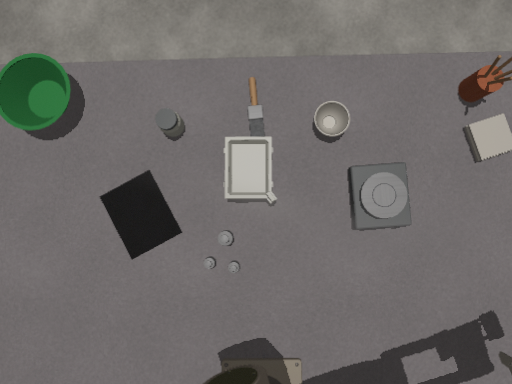

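View pics/side0.png

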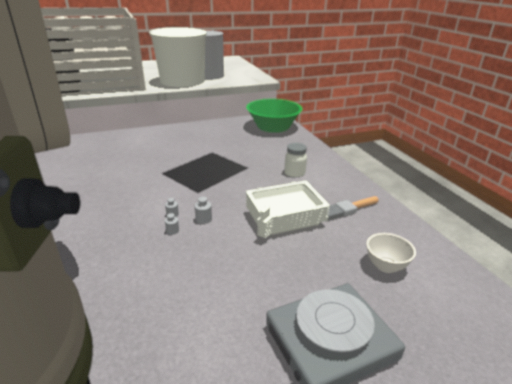

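Top view: mat at (141,214), tray stack at (249,168) with its tab at about (271,197), and balance pan at (384,195). The three weights are at (225,238), which is the largest, (209,263) and (234,267). The bowl is at (332,119), the jar at (170,123) and the brush at (255,100). Next I'll measure with an enlarged crop.

Run:
```python
from h import *
import pickle
C=pickle.load(open("c0.pkl","rb"));c=C["top"];im=np.array(c["pixels"])
a=cv2.resize(im[130:275,195:300],None,fx=4,fy=4,interpolation=cv2.INTER_CUBIC)
cv2.imwrite("pics/crop1.png",a)
s=np.array(C["side"]["pixels"]);cv2.imwrite("pics/crop2.png",cv2.resize(s[175:245,155:335],None,fx=4,fy=4,interpolation=cv2.INTER_CUBIC))
g=cv2.cvtColor(im,cv2.COLOR_BGR2GRAY)
# mat
m=(g<25).astype(np.uint8); cs=cv2.findContours(m,0,1)[0]
for k in cs:
    if cv2.contourArea(k)>1500:
        r=cv2.minAreaRect(k);print("dark",r)
        if r[0][0]<200:
            print([onz(c,u,v,.003)[:2].round(4) for u,v in cv2.boxPoints(r)],onz(c,*r[0],.003))
# stack outline
m=np.zeros_like(g);m[130:205,215:280]=(g[130:205,215:280]>140);
m=cv2.morphologyEx(m,cv2.MORPH_CLOSE,np.ones((5,5)))
k=max(cv2.findContours(m,0,1)[0],key=cv2.contourArea);r=cv2.minAreaRect(k);print("tray",r,[onz(c,u,v,.0605)[:2].round(4) for u,v in cv2.boxPoints(r)],onz(c,*r[0],.0605))
# pan
roi=g[165:230,352:412];m=(roi>85).astype(np.uint8);k=max(cv2.findContours(m,0,1)[0],key=cv2.contourArea)
e=cv2.fitEllipse(cv2.convexHull(k));u,v=e[0][0]+352,e[0][1]+165;print("pan",e,u,v,onz(c,u,v,.064))
for (u,v) in((225,238),(209,263),(234,267)): print(onz(c,u,v,.05))
print("tab",onz(c,271,197,.0845))
```

```text
tray ((250.0, 169.0), (66.0, 52.0), 90.0) [array([0.7094, 0.086 ]), array([ 0.7065, -0.0516]), array([ 0.5323, -0.0482]), array([0.5346, 0.0881])] [0.62025712 0.01845543 0.0605    ]
pan ((33.964393615722656, 31.45517921447754), (73.49299621582031, 101.47586822509766), 90.52439880371094) 385.96439361572266 196.45517921447754 [ 0.54181607 -0.33354433  0.064     ]
[0.43961831 0.08774256 0.05      ]
[0.37460971 0.13085266 0.05      ]
[0.36333776 0.06497765 0.05      ]
tab [ 0.54486228 -0.03477743  0.0845    ]
```

View pics/crop1.png

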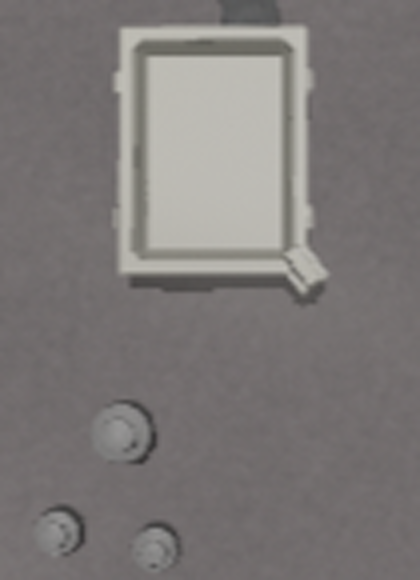

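The crop shows the tray rim from (225,137) to (272,199) in full-image pixels, aligned with the image, and the tab at about (271.5,197.5). The 40 mm weight has its knob at (225,238). I still need the pan and the mat.

Run:
```python
from h import *
import pickle
C=pickle.load(open("c0.pkl","rb"));c=C["top"];im=np.array(c["pixels"])
g=cv2.cvtColor(im,cv2.COLOR_BGR2GRAY)
m=np.zeros_like(g);m[160:265,90:190]=(g[160:265,90:190]<45)
k=max(cv2.findContours(m,0,1)[0],key=cv2.contourArea);r=cv2.minAreaRect(k);print("mat",r,onz(c,*r[0],.003))
a=cv2.resize(g[155:235,345:420],None,fx=6,fy=6,interpolation=cv2.INTER_CUBIC)
h=cv2.HoughCircles(a,cv2.HOUGH_GRADIENT_ALT,1.5,30,param1=200,param2=.7,minRadius=50,maxRadius=160)
print(h)
for x,y,rr in (h[0] if h is not None else []):
    u,v=345+(x+.5)/6-.5,155+(y+.5)/6-.5;print("circ",u,v,rr/6*.935/358,onz(c,u,v,.064))
f=lambda x,y:(195+(x+.5)/4-.5,130+(y+.5)/4-.5)
P=[onz(c,*f(x,y),.0605) for x,y in((120,27),(308,27),(308,275),(120,275))];print(np.round(P,4));print("tray c",np.mean(P,0),"yaw",np.degrees(np.arctan2(*(P[0]+P[1]-P[2]-P[3])[[1,0]])))
print("tab",onz(c,*f(306,270),.0845)); print("weight",onz(c,*f(124,432),.042),onz(c,*f(120,433),.061))
print(R.from_rotvec(robot.read_state()["orientation"]).as_matrix().round(3))
cv2.imwrite("pics/crop3.png",cv2.cvtColor(a,cv2.COLOR_GRAY2BGR))
w=robot.read_camera("wrist");print(w["eye"],rot(w).round(3),w["mtx"])
```

```text
mat ((140.23536682128906, 214.29718017578125), (70.42086791992188, 56.12245559692383), 62.241458892822266) [0.50509199 0.32958292 0.003     ]
[[[237.      249.       66.33477]]]
circ 384.08334 196.08333 0.02887477 [ 0.54286462 -0.32871722  0.064     ]
[[ 0.7083  0.0843  0.0605]
 [ 0.7057 -0.0401  0.0605]
 [ 0.542  -0.037   0.0605]
 [ 0.544   0.0863  0.0605]]
tray c [0.62501324 0.02341482 0.0605    ] yaw -0.8862723100976521
tab [ 0.54453776 -0.03509028  0.0845    ]
weight [0.43993588 0.08689059 0.042     ] [0.44085499 0.08757958 0.061     ]
[[ 0.933  0.359 -0.   ]
 [ 0.359 -0.933  0.002]
 [ 0.    -0.002 -1.   ]]
[ 0.28574917 -0.53126886  0.38414894] [[ 0.359  0.898  0.254]
 [-0.933  0.346  0.096]
 [-0.002 -0.272  0.962]] [[283.49532708   0.         257.62479451]
 [  0.         283.49532708 191.75541251]
 [  0.           0.           1.        ]]
```

Request:
play_rows(deltas=[22,-26,0,0,93,22,-26,0,0,93,22,-26,0,0,93,22,-26,0,0,93,22,-26,0,0,93,22,-26,0,0,93,22,-26,0,0,93,22,-26,0,0,93,22,-26,0,0,93,22,-26,0,0,93])

```text
t: 0.98
tool_pos: [0.3274, -0.2369, 0.2184]
orientation: [-3.089, -0.572, -0.0]
force: [0.9, -0.2, 1.2]
opening: 0.0928
gripper_force: 0.0
```

Request:
play_rows(deltas=[22,-26,0,0,70,22,-26,0,0,70,22,-26,0,0,70,22,-26,0,0,70,22,-26,0,0,70,22,-26,5,0,70,22,-26,5,0,70,22,-26,10,0,70,22,-26,10,0,70,20,-24,10,0,70])

```text
t: 1.82
tool_pos: [0.4385, 0.0826, 0.1782]
orientation: [-3.089, -0.574, -0.001]
force: [0.7, -1.3, -0.7]
opening: 0.07
gripper_force: 0.0
```

Request:
play_rows(deltas=[0,0,5,0,70,0,0,0,0,70,0,0,0,0,70])

```text
t: 2.07
tool_pos: [0.4377, 0.0803, 0.1732]
orientation: [3.088, 0.574, -0.002]
force: [0.2, -0.9, 0.0]
opening: 0.0699
gripper_force: 0.0
```

```bash
cat >> h.py <<'E'
def tool(target):
    s=robot.read_state();M=R.from_rotvec(s["orientation"]).as_matrix()
    d=1000*M.T@(np.array(target)-s["tool_pos"]);print("t",round(s["t"],2),"pos",s["tool_pos"].round(4),"yaw",np.degrees(np.arctan2(M[1,0],M[0,0])).round(2),"to go mm",d.round(1),"F",s["force"].round(2));return d
E
python3 - <<'E'
from h import *
tool([.4404,.0873,.15])
w=robot.read_camera("wrist");im=np.array(w["pixels"]);cv2.imwrite("pics/w1.png",im)
g=cv2.cvtColor(im,cv2.COLOR_BGR2GRAY)
h=cv2.HoughCircles(g,cv2.HOUGH_GRADIENT_ALT,1.5,15,param1=150,param2=.6,minRadius=10,maxRadius=90)
for x,y,r in h[0]: print(x,y,r,onz(w,x,y,.042)[:2],onz(w,x,y,.061)[:2])
E
```

```text
t 2.07 pos [0.4377 0.0803 0.1732] yaw 21.07 to go mm [ 5.1 -5.5 23.2] F [ 0.25 -0.91  0.01]
243.0 243.0 44.96823 [0.36625465 0.07225737] [0.37534236 0.07460704]
249.0 181.5 17.970945 [0.43697683 0.09148162] [0.44154781 0.09260352]
162.0 261.0 21.451706 [0.30938443 0.15350896] [0.32210419 0.15066944]
355.5 261.0 20.370104 [ 0.39183967 -0.06006201] [ 0.39929337 -0.04926168]
243.0 243.0 11.817046 [0.36625465 0.07225737] [0.37534236 0.07460704]
192.0 216.0 13.5705385 [0.37670385 0.1371262 ] [0.38512421 0.13533298]
4.5 256.5 17.62561 [0.24112594 0.3380042 ] [0.25820507 0.32338178]
```

View pics/w1.png

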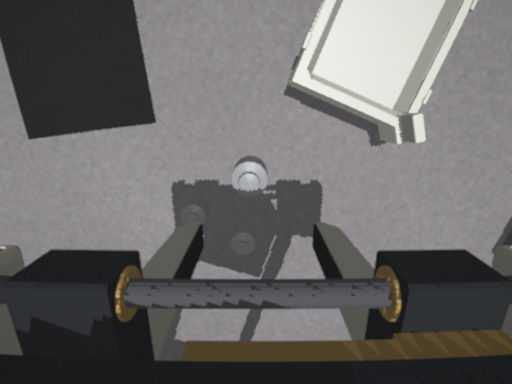

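The wrist view shows the large weight's knob at (249,181), between the open fingers, with nothing else in the way. I'll descend onto the body.

Request:
play_rows(deltas=[3,-4,10,0,70,3,-4,20,0,70,1,0,25,0,70,0,0,25,0,70,0,0,25,0,70,0,0,20,0,70,0,0,15,0,70,0,0,12,0,70,0,0,9,0,70,0,0,0,0,70])

```text
t: 2.95
tool_pos: [0.4405, 0.0897, 0.0107]
orientation: [-3.089, -0.571, 0.004]
force: [-0.7, 0.7, 0.6]
opening: 0.07
gripper_force: 0.0
```

Run:
```python
from h import *
tool([.441,.090,.012])
w=robot.read_camera("wrist");im=np.array(w["pixels"]);cv2.imwrite("pics/w2.png",im)
g=cv2.cvtColor(im,cv2.COLOR_BGR2GRAY)
h=cv2.HoughCircles(g,cv2.HOUGH_GRADIENT_ALT,1.5,10,param1=150,param2=.5,minRadius=10,maxRadius=90)
for x,y,r in h[0]: print(x,y,r,onz(w,x,y,.042)[:2],onz(w,x,y,.061)[:2])
```

```text
t 2.95 pos [0.4405 0.0897 0.0107] yaw 20.93 to go mm [ 0.6 -0.1 -1.3] F [-0.74  0.66  0.63]
250.5 274.5 20.759577 [0.43060764 0.0914864 ] [0.44201365 0.09525541]
162.0 259.5 22.696688 [0.42194572 0.13893635] [0.43457131 0.13602456]
466.5 319.5 38.703064 [ 0.44636038 -0.03934274] [ 0.45554845 -0.01715339]
357.0 262.5 19.671286 [0.45777023 0.04050772] [0.46535183 0.05145437]
370.5 100.5 16.553314 [0.53474601 0.07183742] [0.53148967 0.07837295]
373.5 339.0 23.322248 [0.4151001  0.00745226] [0.42868953 0.02305302]
9.0 264.0 15.912698 [0.38640154 0.21955915] [0.40403164 0.20529592]
163.5 340.5 19.207565 [0.36945822 0.12395596] [0.38947388 0.12315336]
502.5 262.5 15.106252 [ 0.4861679 -0.0374868] [ 0.4897512  -0.01555876]
```

View pics/w2.png

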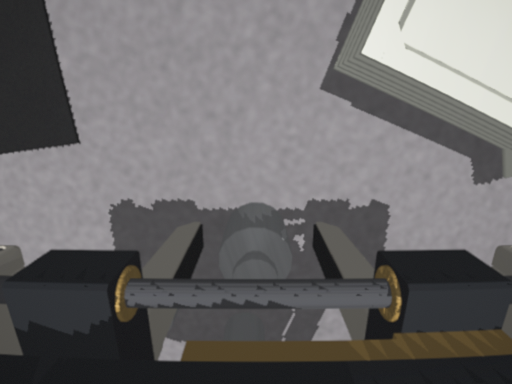

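The weight's shoulder is at about (255,250), centred between the fingers, so I'll grip it.

Request:
play_rows(deltas=[0,0,0,0,30,0,0,0,0,30,0,0,0,0,30,0,0,0,0,30,0,0,0,0,30,0,0,0,0,30,0,0,0,0,30,0,0,0,0,30], newtons=30)

```text
t: 3.67
tool_pos: [0.4423, 0.0909, 0.0132]
orientation: [-3.088, -0.573, -0.001]
force: [-2.0, 2.8, 6.1]
opening: 0.0387
gripper_force: 30.0
```

Request:
play_rows(deltas=[0,0,-10,0,30,0,0,-20,0,30,0,0,-30,0,30,0,0,-30,0,30,0,0,-30,0,30,0,0,-20,0,30,0,0,0,0,30,0,0,0,0,30])

```text
t: 4.33
tool_pos: [0.4424, 0.0904, 0.1531]
orientation: [3.088, 0.573, 0.003]
force: [0.7, -0.4, -5.4]
opening: 0.0392
gripper_force: 30.0
```

Run:
```python
from h import *
tool([.543,-.329,.15]); print(robot.read_state()["opening"])
w=robot.read_camera("wrist");im=np.array(w["pixels"])
c=robot.read_camera("top");s=robot.read_camera("side")
a=np.hstack([cv2.resize(im,(400,300)),cv2.resize(np.array(s["pixels"])[100:300,50:350],(400,267))[:267] if 0 else cv2.resize(np.array(s["pixels"]),(400,300))])
cv2.imwrite("pics/g1.png",a)
```

```text
t 4.33 pos [0.4424 0.0904 0.1531] yaw 21.02 to go mm [-56.5 427.6   3.4] F [ 0.65 -0.38 -5.4 ]
0.039183084611624557
```

View pics/g1.png

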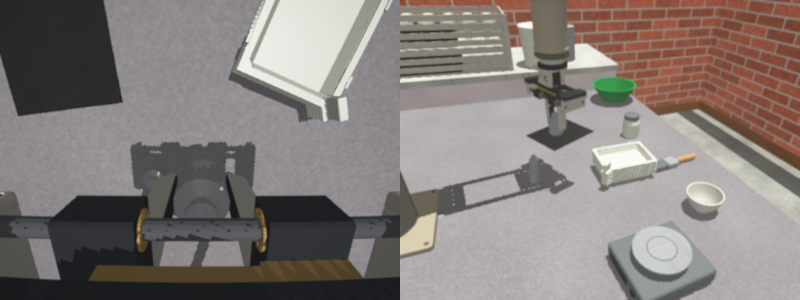

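The weight is held upright. Next I'll go to a point short of the pan and check the pan with the wrist camera.

Request:
play_rows(deltas=[-5,20,0,0,30,-11,38,0,0,30,-11,38,0,0,30,-11,38,0,0,30,-11,38,0,0,30,-11,38,0,0,30,-11,38,0,0,30,-11,38,0,0,30,-11,38,0,0,30,-11,38,0,0,30])

```text
t: 5.32
tool_pos: [0.4732, -0.286, 0.1499]
orientation: [-3.086, -0.572, 0.004]
force: [0.9, -0.1, -5.2]
opening: 0.0391
gripper_force: 30.0
```

Request:
play_rows(deltas=[-6,35,0,0,30,-4,20,0,0,30,0,10,0,0,30,0,0,0,0,30,0,0,0,0,30,0,0,0,0,30])

```text
t: 5.82
tool_pos: [0.4882, -0.3472, 0.1514]
orientation: [-3.086, -0.574, 0.002]
force: [0.2, -0.1, -5.4]
opening: 0.0389
gripper_force: 30.0
```

Run:
```python
from h import *
tool([.543,-.329,.15]); print(robot.read_state()["opening"])
w=robot.read_camera("wrist");im=np.array(w["pixels"]);g=cv2.cvtColor(im,cv2.COLOR_BGR2GRAY)
cv2.imwrite("pics/p1.png",im)
import pickle;pickle.dump(w,open("w3.pkl","wb"))
```

```text
t 5.82 pos [ 0.4882 -0.3472  0.1514] yaw 21.07 to go mm [57.6  2.8  1.3] F [ 0.19 -0.11 -5.36]
0.03885965303714556
```

View pics/p1.png

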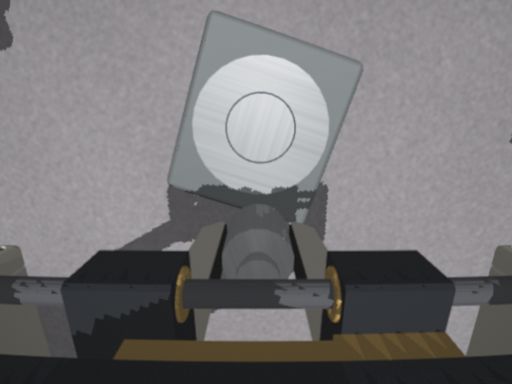

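The ring is centred at (260.5,127.5) and the pan spans columns 192–329. The held weight hides only the front edge of the pan.

Run:
```python
from h import *
import pickle
w=pickle.load(open("w3.pkl","rb"))
p=onz(w,260.5,127.5,.064);print(p)
for q in((192,126),(329,126),(260.5,55)):print(np.linalg.norm(onz(w,*q,.064)-p))
s=robot.read_state();z=s["tool_pos"][2];k=onz(w,257,250,.042-.012+z);print("weight shoulder",k,"tcp",s["tool_pos"])
tool(p)
```

```text
[ 0.54723216 -0.32541356  0.064     ]
0.06012834170895793
0.060084462657863276
0.058961940634357675
weight shoulder [ 0.49296007 -0.34365756  0.18181782] tcp [ 0.48847395 -0.34718692  0.15181782]
t 5.87 pos [ 0.4885 -0.3472  0.1518] yaw 21.09 to go mm [62.7  1.  87.8] F [-0.4   0.09 -5.89]
```

The top-view target and the wrist view relative to the weight agree: about 57.5 mm in x and 2.5 mm in y. I'll lower there.

Request:
play_rows(deltas=[10,1,0,0,30,18,1,0,0,30,18,0.5,10,0,30,8,0,15,0,30,3.5,0,15,0,30,0,0,14,0,30,0,0,10,0,30,0,0,4,0,30,0,0,0,0,30,0,0,0,0,30])

```text
t: 6.7
tool_pos: [0.5427, -0.331, 0.0845]
orientation: [-3.089, -0.572, 0.001]
force: [0.1, -0.9, -4.5]
opening: 0.039
gripper_force: 30.0
```

Request:
play_rows(deltas=[0,0,1,0,30,0,0,1,0,30,0,0,1,0,30,0,0,1,0,30,0,0,1,0,30,0,0,1,0,30,0,0,1,0,30,0,0,1,0,30,0,0,0,0,30,0,0,0,0,30])

```text
t: 7.53
tool_pos: [0.5433, -0.3307, 0.0767]
orientation: [-3.089, -0.573, 0.0]
force: [-1.0, 1.1, -4.2]
opening: 0.039
gripper_force: 30.0
```

Run:
```python
from h import *
tool([.544,-.328,.0715])
w=robot.read_camera("wrist");im=np.array(w["pixels"]);s=np.array(robot.read_camera("side")["pixels"])
cv2.imwrite("pics/p2.png",np.hstack([cv2.resize(im,(400,300)),cv2.resize(s[234:384,220:420],(400,300))]))
```

```text
t 7.53 pos [ 0.5433 -0.3307  0.0767] yaw 21.02 to go mm [ 1.6 -2.2  5.2] F [-1.01  1.13 -4.2 ]
```

View pics/p2.png

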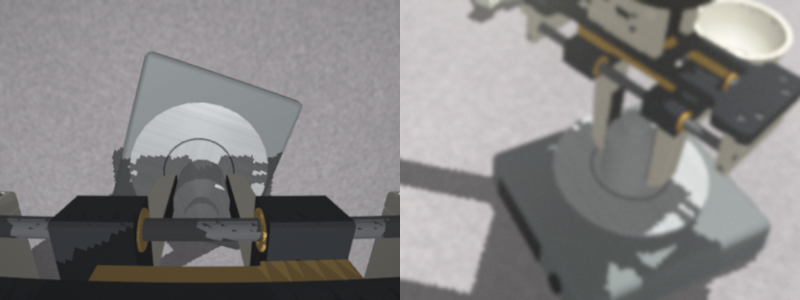

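The weight sits inside the ring, roughly centred (weight at about (632,165) in the right half), just touching. I'll lower it onto the spring.

Request:
play_rows(deltas=[0,0,1,0,30,0,0,1,0,30,0,0,1,0,30,0,0,0.5,0,30,0,0,0,0,30,0,0,0,0,30,0,0,0,0,30])

```text
t: 8.22
tool_pos: [0.5433, -0.3307, 0.0733]
orientation: [3.089, 0.573, 0.0]
force: [-0.6, 0.8, -0.1]
opening: 0.0389
gripper_force: 30.0
```

Request:
play_rows(deltas=[0,0,0.3,0,41,0,0,0,0,43,0,0,0,0,46,0,0,0,0,55,0,0,0,0,65,0,0,0,0,65,0,0,0,0,65])

```text
t: 8.8
tool_pos: [0.5433, -0.3307, 0.0729]
orientation: [3.089, 0.573, 0.0]
force: [-0.1, -0.9, 0.1]
opening: 0.0642
gripper_force: 0.0
```

Request:
play_rows(deltas=[0,0,-5,0,70,0,0,-10,0,70,0,0,-15,0,70,0,0,-20,0,70,0,0,-25,0,70,0,0,-25,0,70,-10,0,-5,0,70,-20,0,0,0,70,-20,0,0,0,70,-10,0,0,0,70])

```text
t: 9.63
tool_pos: [0.4856, -0.3531, 0.1785]
orientation: [3.088, 0.572, -0.0]
force: [1.0, -0.6, -0.9]
opening: 0.0704
gripper_force: 0.0
```

Run:
```python
from h import *
tool([.544,-.034,.15])
w=robot.read_camera("wrist");im=np.array(w["pixels"]);s=np.array(robot.read_camera("side")["pixels"])
import pickle;pickle.dump(w,open("w4.pkl","wb"))
cv2.imwrite("pics/p3.png",np.hstack([cv2.resize(im,(400,300)),cv2.resize(s[234:384,220:420],(400,300))]))
```

```text
t 9.63 pos [ 0.4856 -0.3531  0.1785] yaw 20.98 to go mm [ 168.8 -277.    28.2] F [ 0.99 -0.56 -0.88]
```

View pics/p3.png

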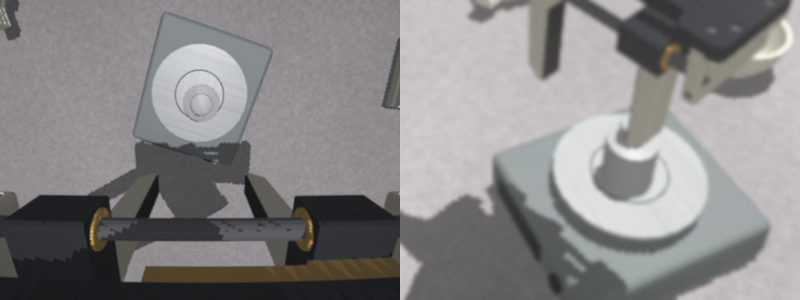

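The weight stands alone on the pan, with its shoulder at (201,101) against a ring centre at (200,94) in the half-scale wrist view. I'll check the offset and measure the tab.

Run:
```python
from h import *
import pickle
w=pickle.load(open("w4.pkl","rb"));g=cv2.cvtColor(np.array(w["pixels"]),cv2.COLOR_BGR2GRAY)[0:200,150:360]
a=cv2.resize(g,None,fx=3,fy=3,interpolation=cv2.INTER_CUBIC)
h=cv2.HoughCircles(a,cv2.HOUGH_GRADIENT_ALT,1.5,3,param1=120,param2=.6,minRadius=25,maxRadius=230)
for x,y,r in h[0]:
    u,v=150+x/3,y/3;print(u.round(1),v.round(1),(r/3).round(1),*[onz(w,u,v,z)[:2].round(4) for z in(.0595,.1015,.1205)])
```

```text
255.0 120.0 61.9 [ 0.5481 -0.3249] [ 0.5493 -0.3248] [ 0.5498 -0.3248]
257.0 117.5 61.8 [ 0.551  -0.3259] [ 0.5518 -0.3257] [ 0.5521 -0.3256]
249.5 128.0 69.8 [ 0.539  -0.3226] [ 0.5415 -0.3229] [ 0.5427 -0.323 ]
261.5 107.5 72.1 [ 0.5614 -0.3266] [ 0.5606 -0.3262] [ 0.5603 -0.3261]
255.0 120.0 30.9 [ 0.5481 -0.3249] [ 0.5493 -0.3248] [ 0.5498 -0.3248]
270.0 128.0 45.8 [ 0.5462 -0.3415] [ 0.5477 -0.3389] [ 0.5484 -0.3378]
243.5 134.0 46.2 [ 0.5314 -0.3191] [ 0.535  -0.3199] [ 0.5367 -0.3202]
262.5 123.0 67.0 [ 0.5481 -0.3328] [ 0.5493 -0.3316] [ 0.5498 -0.331 ]
261.5 135.5 45.9 [ 0.5364 -0.3363] [ 0.5393 -0.3345] [ 0.5406 -0.3337]
269.5 110.5 47.9 [ 0.5616 -0.3348] [ 0.5608 -0.3333] [ 0.5604 -0.3326]
249.5 120.5 35.3 [ 0.5457 -0.3201] [ 0.5473 -0.3207] [ 0.548 -0.321]
257.0 117.5 28.0 [ 0.551  -0.3259] [ 0.5518 -0.3257] [ 0.5521 -0.3256]
247.5 105.5 49.8 [ 0.5583 -0.3133] [ 0.558  -0.3149] [ 0.5579 -0.3156]
257.5 130.5 24.0 [ 0.5395 -0.3308] [ 0.542  -0.3299] [ 0.5431 -0.3294]
253.0 100.0 45.8 [ 0.565  -0.3164] [ 0.5637 -0.3176] [ 0.5631 -0.3181]
259.0 120.0 34.4 [ 0.5495 -0.3286] [ 
[... 392 characters left out ...]
28.0 22.1 [ 0.5441 -0.3359] [ 0.5459 -0.3342] [ 0.5467 -0.3335]
189.5 163.5 19.6 [ 0.4839 -0.2779] [ 0.4946 -0.2847] [ 0.4994 -0.2878]
255.5 134.0 15.4 [ 0.5356 -0.3302] [ 0.5387 -0.3293] [ 0.54  -0.329]
261.5 135.5 17.9 [ 0.5364 -0.3363] [ 0.5393 -0.3345] [ 0.5406 -0.3337]
265.5 133.0 17.0 [ 0.5401 -0.3391] [ 0.5425 -0.3369] [ 0.5436 -0.3359]
257.5 130.5 11.9 [ 0.5395 -0.3308] [ 0.542  -0.3299] [ 0.5431 -0.3294]
251.5 131.0 18.6 [ 0.537  -0.3255] [ 0.5398 -0.3253] [ 0.5411 -0.3252]
256.0 126.5 19.4 [ 0.5426 -0.3281] [ 0.5446 -0.3275] [ 0.5455 -0.3273]
264.0 128.0 18.1 [ 0.5441 -0.3359] [ 0.5459 -0.3342] [ 0.5467 -0.3335]
261.5 135.5 10.7 [ 0.5364 -0.3363] [ 0.5393 -0.3345] [ 0.5406 -0.3337]
```

Request:
play_rows(deltas=[7,-16,0,0,40,14,-32,0,0,40,14,-32,0,0,40,14,-32,0,0,40,14,-32,0,0,40,14,-32,0,0,40,14,-32,0,0,40,12,-30,0,0,40,9,-22,0,0,40,0,0,0,-5,40])

```text
t: 10.57
tool_pos: [0.4989, -0.0645, 0.178]
orientation: [-3.058, -0.709, -0.001]
force: [-0.5, -0.1, 0.4]
opening: 0.0401
gripper_force: 0.0
```

Request:
play_rows(deltas=[0,0,5,-5,40,0,0,5,-5,40,0,0,0,0,40,0,0,0,0,40,0,0,0,0,40])

```text
t: 10.98
tool_pos: [0.4988, -0.0691, 0.1681]
orientation: [-2.989, -0.967, -0.0]
force: [0.6, 0.7, 0.1]
opening: 0.04
gripper_force: 0.0
```

Run:
```python
from h import *
import pickle
tool([.5455,-.0345,.15])
D={n:robot.read_camera(n) for n in("wrist","top","side")};pickle.dump(D,open("d5.pkl","wb"))
I={n:np.array(D[n]["pixels"]) for n in D}
a=np.zeros((600,800,3),np.uint8)
cu=lambda im,f:cv2.resize(im,None,fx=f,fy=f,interpolation=cv2.INTER_CUBIC)
a[:384,:512]=I["wrist"]
a[:280,520:800]=cu(I["top"][160:230,350:420],4)
a[390:594,0:360]=cu(I["side"][283:351,280:400],3)
a[290:594,480:800]=cu(I["wrist"][30:182,210:370],2)
cv2.imwrite("pics/last.png",a)
```

```text
t 10.98 pos [ 0.4988 -0.0691  0.1681] yaw 35.85 to go mm [58.1 -0.7 18.1] F [0.59 0.72 0.11]
```

View pics/last.png

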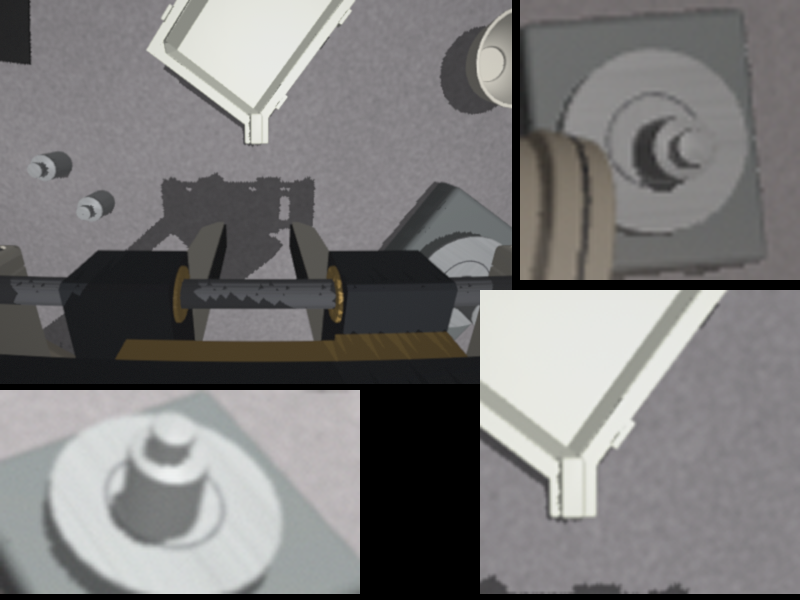

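In the wrist view the tab's top centre is at (256.2,128.5), aligned with the tool's x axis. In the top crop the weight's knob is at (690,147) and the pan centre at (655,141). I'll compute the offsets.

Run:
```python
from h import *
import pickle
D=pickle.load(open("d5.pkl","rb"));t=D["top"];w=D["wrist"];s=D["side"]
F=lambda x,y:(350+(x-520+.5)/4-.5,160+(y+.5)/4-.5)
pan=onz(t,*F(655,141),.0595);kn=onz(t,*F(690,147),.1165);print("pan",pan,"knob",kn,"off",(kn-pan)[:2])
G=lambda x,y:(280+(x+.5)/3-.5,283+(y-390+.5)/3-.5)
pts=[G(*p) for p in((172,428),)]
k=onz(s,*G(174,428),.1165);print("side knob",k)
print("side ring L,R,bottom",[onz(s,*G(*p),.0595)[:2].round(4) for p in((105,492),(223,512),(178,550))])
pe=[G(*p) for p in((47,500),(283,520),(150,413))];print("side pan edge",[onz(s,*p,.0595)[:2].round(4) for p in pe])
tab=onz(w,256.2,128.5,.0845);print("tab",tab);tool([tab[0],tab[1],.064])
# where the top camera sees the tab: (0.5445,-0.0351)
```

```text
pan [ 0.54617267 -0.32851431  0.0595    ] knob [ 0.54036816 -0.33044734  0.1165    ] off [-0.00580451 -0.00193303]
side knob [ 0.54164535 -0.3334819   0.1165    ]
side ring L,R,bottom [array([ 0.5194, -0.3151]), array([ 0.5705, -0.3479]), array([ 0.5362, -0.36  ])]
side pan edge [array([ 0.4884, -0.3091]), array([ 0.5968, -0.363 ]), array([ 0.5706, -0.2742])]
tab [ 0.5481734 -0.0304596  0.0845   ]
t 11.13 pos [ 0.4988 -0.0694  0.1682] yaw 35.92 to go mm [ 62.8  -2.6 104.2] F [ 0.08 -0.74 -0.05]
```

The weight is about 6 mm off centre, inside the 12 mm limit, so I'll leave it. Next is the tab.

Request:
play_rows(deltas=[12,-0.4,0,0,40,20,-0.4,0,0,40,18,0,5,0,40,8,0,15,0,40,0,0,20,0,40,0,0,20,0,40,0,0,15,0,40,0,0,12,0,40,0,0,8,0,40,0,0,0,0,40])

```text
t: 11.97
tool_pos: [0.544, -0.0342, 0.071]
orientation: [-2.987, -0.97, 0.004]
force: [-1.1, 0.3, -0.8]
opening: 0.0402
gripper_force: 0.0
```

Request:
play_rows(deltas=[0,0,3,0,40,0,0,2,0,40,0,0,0,0,40,0,0,0,0,40])

```text
t: 12.3
tool_pos: [0.5455, -0.0347, 0.0686]
orientation: [2.987, 0.971, 0.002]
force: [-0.2, 0.4, -0.0]
opening: 0.0397
gripper_force: 0.0
```

Run:
```python
from h import *
tool([.5455,-.0345,.066])
```

```text
t 12.3 pos [ 0.5455 -0.0347  0.0686] yaw 36.0 to go mm [ 0.1 -0.2  2.6] F [-0.17  0.36 -0.03]
```

Request:
play_rows(deltas=[0,0,2,0,40,0,0,0,0,20,0,0,0,0,10,0,0,0,0,4,0,0,0,0,4,0,0,0,0,4,0,0,0,0,4,0,0,0,0,4,0,0,0,0,4,0,0,0,0,4], newtons=12)

```text
t: 13.13
tool_pos: [0.545, -0.0346, 0.0659]
orientation: [-2.988, -0.971, 0.0]
force: [-1.2, 0.7, 0.8]
opening: 0.0097
gripper_force: 12.0
```

Opening is 9.7 mm, so it has the tab. I'll peel gently.

Request:
play_rows(deltas=[0.2,0,-1,0,4,0.2,0,-1,0,4,0.2,0,-1,0,4,0.2,0,-1,0,4,0,0,0,0,4,0,0,0,0,4])

```text
t: 13.63
tool_pos: [0.5453, -0.0341, 0.0697]
orientation: [-2.987, -0.971, 0.001]
force: [-1.1, 0.3, -2.2]
opening: 0.0103
gripper_force: 12.0
```

Request:
play_rows(deltas=[0.2,0,-1,0,4,0.2,0,-1,0,4,0.2,0,-1,0,4,0.2,0,-1,0,4,0,0,0,0,4,0,0,0,0,4])

```text
t: 14.13
tool_pos: [0.5463, -0.034, 0.0741]
orientation: [2.987, 0.971, -0.0]
force: [-3.5, -3.9, -0.6]
opening: 0.0098
gripper_force: 12.0
```

Request:
play_rows(deltas=[0.2,0,-1,0,4,0.2,0,-1,0,4,0.2,0,-1,0,4,0.2,0,-1,0,4,0.2,0,-1,0,4,0.2,0,-1,0,4,0,0,0,0,4,0,0,0,0,4])

```text
t: 14.8
tool_pos: [0.5475, -0.0328, 0.08]
orientation: [2.988, 0.971, 0.001]
force: [0.0, -0.9, -1.1]
opening: 0.0097
gripper_force: 12.0
```

Run:
```python
from h import *
import pickle
print(robot.read_state()["force"],robot.read_state()["wrist_torque"],robot.read_state()["opening"]);tool([0,0,0])
D={n:robot.read_camera(n) for n in("wrist","side")};pickle.dump(D,open("d6.pkl","wb"))
# difference of side view against start: where in the tray region did it change
C=pickle.load(open("c0.pkl","rb"))
a=np.array(C["side"]["pixels"]).astype(int);b=np.array(D["side"]["pixels"]).astype(int)
d=np.abs(a-b).max(2)[180:235,245:330];print((d>40).sum(0))
# right (far) and left (near) rim edges: first bright row per column
for n,i in(("before",a),("after",b)):
    m=i[175:240,245:330].min(2)>165
    print(n,[int(175+np.argmax(m[:,k])) if m[:,k].any() else -1 for k in range(0,85,4)])
```

```text
[ 0.03667949 -0.915897   -1.07568125] [-0.21862452  0.08545824 -0.05086934] 0.009727064009115086
t 14.8 pos [ 0.5475 -0.0328  0.08  ] yaw 36.02 to go mm [-423.5 -348.5   79.8] F [ 0.04 -0.92 -1.08]
[ 6  6 11 13 14 13 12 14 14 15 12 26 30 34 35 32 32 32 34 36 37 37 37 36
 42 40 39 38 38 35 29 18 11  7  7  8  9 10 10  8  8  8  9  9  8  8  9 10
 17 18 18 19 18 16 15 14 13 12  9  8  8  9  8  6  4  4  6  3  3  3  4  4
  4  4  4  4  5  2  2  3  3  3  3  2  2]
before [176, 175, 175, 175, 175, 175, 175, 175, 175, 176, 180, 179, 180, 179, 178, 175, 175, 175, 175, 175, 175, 175]
after [178, 180, 181, -1, -1, -1, -1, 209, 185, 184, 178, 179, 194, 193, 190, 187, 183, 175, 175, 175, 175, 175]
```

```bash
cat >> h.py <<'E'
def proj(c,p):
    q=rot(c).T@(np.array(p,float)-np.array(c["eye"]));q=q*[1,-1,-1]
    return cv2.projectPoints(q.reshape(1,3),np.zeros(3),np.zeros(3),np.array(c["mtx"],float),np.array(c["D"],float))[0].ravel()
E
python3 - <<'E'
from h import *
import pickle
C=pickle.load(open("c0.pkl","rb"))["side"];D=pickle.load(open("d6.pkl","rb"))["side"]
a=cv2.cvtColor(np.array(C["pixels"]),6).astype(np.float32);b=cv2.cvtColor(np.array(D["pixels"]),6).astype(np.float32)
t=np.radians(-.9);M=np.array([[np.cos(t),-np.sin(t)],[np.sin(t),np.cos(t)]])
for n,o in(("far",(78,58)),("nearX",(-78,58)),("farY",(78,-58)),("mid far x",(78,0)),("mid -y",(20,-58)),("tabcorner",(-70,-52))):
    xy=np.array([.625,.0235])+M@np.array(o)/1000
    u=proj(C,[*xy,.0605]);v=proj(C,[*xy,.0705])
    x,y=np.round(u).astype(int);T=a[y-5:y+6,x-7:x+8];S=b[y-16:y+12,x-13:x+14]
    r=cv2.matchTemplate(S,T,cv2.TM_CCOEFF_NORMED);_,mx,_,l=cv2.minMaxLoc(r)
    print(n,u.round(1),"shift per 10mm",(v-u).round(1),"found",l[0]-6,l[1]-11,round(mx,3))
E
```

```text
far [304.2 180.4] shift per 10mm [ 0.3 -3.4] found 6 6 0.753
nearX [246.3 190.4] shift per 10mm [ 0.  -3.6] found 0 -3 0.966
farY [326.5 203.9] shift per 10mm [ 0.5 -3.7] found 0 -2 0.961
mid far x [314.8 191.6] shift per 10mm [ 0.4 -3.5] found 5 4 0.961
mid -y [303.9 208.4] shift per 10mm [ 0.4 -3.7] found -4 -2 0.989
tabcorner [265.9 214.2] shift per 10mm [ 0.1 -3.8] found 5 -6 0.609
```

The middle corners rose about 8 and 5 mm, which fits a tilt about the far corner. I'll peel a little more, then tighten and lift.

Request:
play_rows(deltas=[0.2,0,-1,0,4,0.2,0,-1,0,4,0.2,0,-1,0,4,0.2,0,-1,0,4,0,0,0,0,4,0,0,0,0,4,0,0,0,0,4])

```text
t: 15.48
tool_pos: [0.548, -0.0324, 0.0839]
orientation: [-2.988, -0.971, -0.0]
force: [-0.5, -0.9, -0.8]
opening: 0.0103
gripper_force: 12.0
```

Request:
play_rows(deltas=[0,0,0,0,4,0,0,0,0,4,0,0,0,0,4,0,0,-1,0,4,0,0,-2,0,4,0,0,-3,0,4,0,0,-4,0,4,0,0,-5,0,4,0,0,-5,0,4,0,0,0,0,4], newtons=60)

```text
t: 16.32
tool_pos: [0.5489, -0.0325, 0.1056]
orientation: [2.987, 0.971, 0.003]
force: [0.2, -0.1, -0.4]
opening: 0.01
gripper_force: 60.0
```

```bash
cat > chk.py <<'E'
from h import *
import pickle
tool([.427,.272,.19]);s=robot.read_state();print(s["opening"],s["gripper_force"],s["wrist_torque"])
w=robot.read_camera("wrist");sd=robot.read_camera("side");pickle.dump((w,sd),open("dl.pkl","wb"))
g=np.array(w["pixels"]).min(2)
m=(g>150).astype(np.uint8);m[230:]=0
k=max(cv2.findContours(m,0,1)[0],key=cv2.contourArea);print("wrist tray",cv2.boundingRect(k),cv2.approxPolyDP(k,6,True)[:,0].tolist())
E
python3 chk.py
```

```text
t 16.32 pos [ 0.5489 -0.0325  0.1056] yaw 36.02 to go mm [  80.7 -317.9  -84.8] F [ 0.25 -0.1  -0.38]
0.009956068510687038 59.99810457229614 [-0.10798307  0.09442392 -0.02237993]
wrist tray (147, 0, 225, 197) [[323, 0], [228, 0], [147, 119], [254, 195], [371, 43]]
```

Request:
play_rows(deltas=[0,0,-5,0,4,0,0,-8,0,4,0,0,-10,0,4,0,0,-12,0,4,0,0,-15,0,4,0,0,-15,0,4,0,0,-15,0,4,0,0,-10,0,4,0,0,-8,0,4,0,0,-5,0,4])

```text
t: 17.25
tool_pos: [0.5485, -0.0325, 0.2086]
orientation: [2.987, 0.971, 0.003]
force: [0.4, 0.5, -0.8]
opening: 0.0092
gripper_force: 60.0
```

Request:
play_rows(deltas=[0,0,-5,0,4,0,0,0,0,4,0,0,0,0,4])

```text
t: 17.5
tool_pos: [0.5477, -0.0324, 0.2115]
orientation: [-2.987, -0.971, 0.001]
force: [0.3, 0.1, -1.7]
opening: 0.0094
gripper_force: 60.0
```

```bash
cat >> chk.py <<'E'
# stack rim left on table, and tray rim corners, hypotheses of tilt (rad, far side down)
s0=robot.read_state();M=R.from_rotvec(s0["orientation"]).as_matrix();P=s0["tool_pos"]+M@[0,0,-.0165]
d=np.array([*M[:2,0],0]);d/=np.linalg.norm(d);n=np.array([-d[1],d[0],0])
for th in(-.1,0,.1,.2,.3):
    Rt=R.from_rotvec(n*th).as_matrix();out=[]
    for x,y in((78,58),(-78,58),(78,-58)):
        a=np.radians(37);l=(x*np.cos(a)+y*np.sin(a)+97,-x*np.sin(a)+y*np.cos(a))
        p=P+Rt@((l[0]*d+l[1]*n)/1000+[0,0,-.012]);out.append([proj(w,p).round(0).astype(int).tolist(),proj(sd,p).round(0).astype(int).tolist()])
    print(th,out)
E
python3 chk.py
```

```text
t 17.5 pos [ 0.5477 -0.0324  0.2115] yaw 36.01 to go mm [  81.3 -317.2   21.6] F [ 0.26  0.06 -1.69]
0.009396481632764901 59.998319149017334 [-0.07929547  0.07725846  0.03034053]
wrist tray (147, 0, 225, 196) [[323, 0], [228, 0], [147, 119], [255, 194], [371, 43]]
-0.1 [[[262, -177], [311, 114]], [[88, 125], [247, 127]], [[452, 12], [336, 136]]]
0 [[[261, -140], [310, 122]], [[95, 126], [247, 130]], [[437, 21], [335, 142]]]
0.1 [[[261, -106], [309, 130]], [[102, 128], [246, 133]], [[424, 31], [334, 147]]]
0.2 [[[260, -76], [307, 138]], [[108, 131], [246, 136]], [[412, 41], [333, 153]]]
0.3 [[[260, -49], [306, 147]], [[114, 135], [245, 139]], [[402, 52], [331, 159]]]
```

```bash
cat > fl.py <<'E'
from h import *
import pickle
from scipy.optimize import least_squares
w,sd=pickle.load(open("dl.pkl","rb"))
s0=robot.read_state();M=R.from_rotvec(s0["orientation"]).as_matrix();P0=s0["tool_pos"]+M@[0,0,-.0165]
d=np.array([*M[:2,0],0]);d/=np.linalg.norm(d);n=np.array([-d[1],d[0],0]);a=np.radians(37)
def pts(v):
    Rt=R.from_rotvec(n*v[0]).as_matrix();q=[]
    for x,y in((-65,45),(-65,-45),(65,-45),(0,0),(65,45)):
        l=(x*np.cos(a)+y*np.sin(a)+97,-x*np.sin(a)+y*np.cos(a))
        q.append(P0+v[1]*d+v[2]*n+Rt@((l[0]*d+l[1]*n)/1000+[0,0,-.0315]))
    return q
ob=np.array([[147,119],[255,194.5],[371,43]])
r=least_squares(lambda v:(np.array([proj(w,p) for p in pts(v)[:3]])-ob).ravel(),[.1,0,0],x_scale=[.1,.01,.01],diff_step=1e-3)
print("tilt",r.x,"resid",r.fun.round(1));q=pts(r.x);print("centre",q[3],"far",q[4])
c=np.array([.505,.3296,0])-q[3];print("centre to mat in tool mm",1000*M.T@[c[0],c[1],0])
E
python3 fl.py
```

```text
tilt [2.09790939e-01 9.76061488e-03 9.97266469e-05] resid [ 1.  -2.1 -0.8  2.3 -0.3 -0.2]
centre [0.62672278 0.02534196 0.17639138] far [0.69108545 0.06820011 0.15994067]
centre to mat in tool mm [ 8.04485382e+01 -3.17674924e+02  2.49302047e-01]
```

The fit suggests about 0.21 rad of tilt. I'll cross-check it in the stored side view.

Run:
```python
from h import *
import pickle
w,sd=pickle.load(open("dl.pkl","rb"));C=pickle.load(open("c0.pkl","rb"))["side"]
b=np.array(sd["pixels"]).astype(int)
a=np.array(C["pixels"]).astype(int);d=np.abs(a-b).max(2)
# warm-white measure: tray is yellowish (R-B)
wr=(b[...,2]-b[...,0])
for y in range(118,180,4): print(y,"".join("#" if d[y,x]>30 and wr[y,x]>6 else ("+" if d[y,x]>30 else ".") for x in range(235,350)))
```

```text
118 ....................+##########+..+++++##########++.....+........##################................................
122 .....................#########################+...................#.#..............................................
126 .....................#########...#############.................####................................................
130 .....................#######..++.#############.....................................................................
134 ......................######..+...###########......................#.##.####.......................................
138 ...........##########..######+++###.##..###..#############################.########................................
142 ..............########.#####++++###########.##################################...########..........................
146 ...................###.###################.######################+++++++#######################....................
150 .......................######..#############+++++++++++++++++++++++++++++++++############....#######...............
154 ..........................###...######.###++++++++++++++++++++++++++++++++############################.............
158 .................................####..........................########................###.........................
162 ...................................................................................................................
166 ...................................................................................................................
170 ...................................................................................................................
174 ...................................................................................................................
178 ...................................................................................................................
```

The side view agrees: right rim corner at about (337,154), so the tilt is about 0.2 rad, and the grip is stable. Now I'll carry the tray over the mat.

Request:
play_rows(deltas=[1.5,-5,0,0,4,3,-12,0,0,4,5,-20,0,0,4,6,-24,0,0,4,6,-24,0,0,4,6,-24,0,0,4,6,-24,0,0,4,6,-24,0,0,4,6,-24,0,0,4,6,-24,0,0,4])

```text
t: 18.43
tool_pos: [0.4676, 0.1655, 0.2116]
orientation: [-2.987, -0.972, 0.001]
force: [0.0, 0.4, -1.4]
opening: 0.0097
gripper_force: 60.0
```

Request:
play_rows(deltas=[6,-24,0,0,4,6,-24,0,0,4,6,-24,0,0,4,5,-20,0,0,4,3,-12,0,0,4,2,-6,0,0,4,1,-2,0,0,4,0,0,0,0,4,0,0,0,0,4,0,0,0,0,4])

```text
t: 19.27
tool_pos: [0.427, 0.2704, 0.2118]
orientation: [2.988, 0.969, -0.0]
force: [0.2, -0.4, -0.8]
opening: 0.0092
gripper_force: 60.0
```

```bash
python3 chk.py | head -3; python3 fl.py
python3 - <<'E'
from h import *
import pickle
t=robot.read_camera("top");C=pickle.load(open("c0.pkl","rb"))["top"]
a=np.array(C["pixels"]);b=np.array(t["pixels"])
g=cv2.cvtColor(b,6)
m=np.zeros_like(g);m[130:205,215:280]=(g[130:205,215:280]>140)
k=max(cv2.findContours(m,0,1)[0],key=cv2.contourArea);r=cv2.minAreaRect(k);print("stack",r,onz(t,*r[0],.0525))
# pan region: knob match to earlier picture
D=pickle.load(open("d5.pkl","rb"))["top"];T=cv2.cvtColor(np.array(D["pixels"]),6)[180:215,375:412]
q=cv2.matchTemplate(g[165:230,360:427],T,5);print("pan match",cv2.minMaxLoc(q)[1],cv2.minMaxLoc(q)[3],"expect (15,15)")
E
```

```text
t 19.27 pos [0.427  0.2704 0.2118] yaw 35.95 to go mm [ 0.9 -1.3 21.8] F [ 0.21 -0.36 -0.84]
0.009224707588396544 59.99808847904205 [-0.08821723  0.09319211 -0.00033547]
wrist tray (147, 0, 225, 196) [[323, 0], [228, 0], [147, 118], [254, 195], [371, 43]]
tilt [2.16039424e-01 9.85357104e-03 1.45297035e-04] resid [ 0.9 -2.2 -0.7  2.4 -0.3 -0.1]
centre [0.50613887 0.32810603 0.17674935] far [0.57047159 0.37082101 0.15981619]
centre to mat in tool mm [-4.51168681e-02 -1.87801246e+00 -1.90335051e-04]
stack ((250.0, 169.5), (65.0, 52.0), 90.0) [0.61980313 0.01872456 0.0525    ]
pan match 0.9994332790374756 (15, 15) expect (15,15)
```

The tray is centred over the mat and the wrist picture hasn't changed, so the tab grip is steady. The stack and the weight are unmoved. I'll hand the job in.

```bash
python3 -c "
from plant import robot
print(robot.close_job())"
```

```text
the job is handed in; nothing more can be done
None
```

The job is handed in, with no verdict returned: the check weight stands on the pan about 6 mm off centre, and the peeled tray is held still by its tab over the mat, underside about 176 mm up and tilted about 0.2 rad (limit 0.3); the lower trays did not move.

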